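# Make up a dispatch stack of parts bins

## Robot

A 7-joint arm with a two-finger parallel gripper is mounted at the origin on the work surface. World frame = base frame: x ahead of the robot, y to its left, z up, the work surface at z = 0. Lengths are in m, angles in rad, forces in N, time in s.
With the tool pointing down it reaches from about 0.35 to 0.9 m from the base axis. Payload 8.1 kg.
Tool frame: the origin (TCP) lies on the centre line of the jaws, within the pads' length; the fingertips stand 17 mm ahead of it and the grasp point (between the pads) lies 2 mm behind it; z points along the fingers, y is the direction in which the jaws open and shut (so a half turn about z gives the same grasp; the last joint's range is limited). The gripper opens to 92 mm and grips with 3 to 60 N. Pads are 19 mm wide; open, the fingers measure 130 mm over their backs; the gripper's body (75 mm by 190 mm) begins 47 mm behind the grasp point.
Start: joints at [-1.253, 0.434, 0.025, 1.573, -0.012, 1.134, -0.075], TCP at [0.255, 0.57, 0.208] pointing down, gripper open.
Joint ranges: [-2.62, 2.62], [-0.44, 2.09], [-1.27, 1.32], [0.08, 2.57], [-1.32, 4.46], [0.12, 2], [-2.74, 2.74]. Speed limits (rad/s): [2.22, 2.22, 3.01, 3.01, 3.14, 3.14, 3.14].

## Interface

Orientations are given as a rotation vector (axis times angle).
In Python, from cell import arm, imaging, job gives the robot as it stands.
- The arm moves only by the tool jog_arm, never from a script. Its argument "moves" is a list of rows, each an object with "fingers": the closure, from -1 (fully open) to 1 (shut); "xyz": the shift along the tool's x, y, z in cm, a list of three; "angular": the turn, a rotation vector about the tool's x, y, z in rad, a list of three. In form: [{"fingers": fingers, "xyz": [dx, dy, dz], "angular": [ax, ay, az]}, ...]. A call has 1 to 12 rows; each row is the pose to reach, as a shift and turn from the pose commanded when the call began, along the tool's axes at that moment; what a row does not reach only later rows make up. A row lasts 1/8 s, in which the tool goes at most 62.5 mm and 10.7 degrees, less where a joint would pass 70% of its speed; a pose out of reach is approached as far as the arm can. A call with a gripper value outside its range is refused whole. The fingers move at their own pace and stop on an object; "grip_force" is the grip in N (left out, the last holds). Time passes only in rows, so rows that repeat a pose let the fingers close. It gives the time, the measured TCP pose, the force and the opening at its end, in the units of the state.
- arm.observe(): the state, without advancing time (a new reading comes with each control period).
- imaging.get_image(name): name is "scene" or "top"; returns the picture (420x560x3 uint8, red, green, blue); there is no depth.
- imaging.camera_params(name): a dict with "fx", "fy", "cx", "cy" (pixels), "rvec" (rotation vector, rad) and "tvec" (3), from world to camera coordinates, as OpenCV has them. Camera axes: x right, y down, z forward; pixel columns grow to the right and rows downward; lengths in m; the calibration is good to about 2 mm. A picture is of the moment at which its call begins. camera_params takes no time and is no camera call.
- job.sign_off(): hands the job in, once; it reports no verdict.
The state is a dict: "clock": time; "joints": joint angles; "dq": joint speeds; "joint_efforts": joint torques, N m; "position": TCP position; "ee_rot": TCP orientation; "force": force on the tool from outside, world axes, zero at the start; "ft_torque": the same for the moment, N m; "width": opening from 0.0 (shut) to 1.0 (fully open).
Only numpy, scipy, OpenCV 4.12 (cv2) and the standard library are available. Lean on these libraries where they do the work, as an engineer would, in place of code of your own. Each camera call takes 0.05 s, during which the arm holds its last target. There are 200 camera calls.

## Task

Make up the order for dispatch: on the stacking base put the bin of hex nuts, on it the bin of pins, on that the bin of washers, and cover the top one with the lid, in that order. Each must sit square with its foot fully down in the opening beneath it. Carry the bins level, set everything down rather than dropping it, and leave the empty bin, the carton and the tape roll where they are.

Things in the scene. Friction and masses are not known exactly. Their poses are not given: they have to be found in the camera images.
- stack_base: Stacking base: flat grey block fixed to the bench, 150 x 110 x 14 mm high, with an 86 x 46 mm opening in the middle of its top, 10 mm deep, dark inside. A bin's foot goes 8 mm into it (5 mm play each side) until the bin's body rests on the top face. Origin: centre of the underside, on the bench; x along the 150 mm side and the opening's long side, z up.
- nut_bin: Deep blue bin of hex nuts (two rows of three, 22 mm across flats), 63 mm high with its foot, 0.3-0.55 kg. Foot 76 x 36 x 8 mm; above it straight sides, 100 x 60 mm; rim 7 mm wide round an 86 x 46 mm opening, into which the foot of the next goes 8 mm (5 mm play each side) until its body rests on the rim. Origin: centre of the foot's underside; x along the 100 mm side, z up; either way round is the same.
- pin_bin: Blue bin of pins (four 78 mm round bars side by side), 53 mm high with its foot, 0.2-0.4 kg. Foot 76 x 36 x 8 mm; above it straight sides, 100 x 60 mm; rim 7 mm wide round an 86 x 46 mm opening, into which the foot of the next goes 8 mm (5 mm play each side) until its body rests on the rim. Origin: centre of the foot's underside; x along the 100 mm side, z up; either way round is the same.
- washer_bin: Shallow blue bin of flat round washers (29 mm, overlapping), 43 mm high with its foot, 0.15-0.26 kg. Foot 76 x 36 x 8 mm; above it straight sides, 100 x 60 mm; rim 7 mm wide round an 86 x 46 mm opening, into which the foot of the next goes 8 mm (5 mm play each side) until its body rests on the rim. Origin: centre of the foot's underside; x along the 100 mm side, z up; either way round is the same.
- lid: Blue lid for a bin: plate 100 x 60 x 5 mm, with a 76 x 36 x 8 mm foot below and, along the middle of its top, a grip bar 60 mm long (along x), 16 mm thick, 24 mm high. 37 mm high in all, 0.05-0.09 kg. Origin: centre of the underside of the foot; x along the 100 mm side and the grip bar, z up; either way round is the same.
- empty_bin: Empty blue stacking bin, 100 x 60 mm and 53 mm high, not part of the order: leave it. Origin: centre of its underside; x along the 100 mm side.
- carton: Small closed cardboard carton, 90 x 70 x 60 mm high, with a pale strip of tape along it: leave it. Origin: centre of its underside; x along the 90 mm side.
- tape_roll: Small roll of brown tape lying flat, 38 mm across and 18 mm high: leave it. Origin: centre of its underside.
Mind the look-alikes: they are no part of the job. Leave any green look-alike of the nut_bin alone.

How it is judged:
By the outcome, as a careful person would: the job done as asked, in the order asked, and still so for the second after the job is handed in, with the robot touching nothing.
It also fails if it takes over 128 s, if anything falls off the work surface, if the arm or the gripper's body presses on something with over 40 N, if the wrist force passes 120 N, or if a joint passes its speed limit or range.

## Working session

There is one attempt and no reset: what is moved stays moved. The work goes in short steps, Python scripts to look and compute and a tool call to move; the robot and the scene stay as the last step left them, time stands still between calls to the robot, and variables do not carry over. Pictures are saved under pics/ and viewed, about 12 in all and at most 16, crops included, and the job is handed in when it is done.

Besides the shell and the picture viewer there is one more tool, called after "Request:" by a JSON object that holds its "op" and its "data", one argument or row to a line. jog_arm: Moves the arm, as the interface text tells. Its arguments: {"type":"object","properties":{"moves":{"type":"array"},"grip_force":{"type":"number"}},"required":["moves"]}

```bash
mkdir -p pics; python3 - <<'E'
from cell import arm, imaging, job
import cv2
for n in ("top","scene"):
    im=imaging.get_image(n); cv2.imwrite(f"pics/{n}0.png",im[:,:,::-1])
    print(n,imaging.camera_params(n))
print(arm.observe())
E
```

```text
top {'fx': 417.36093593876626, 'fy': 417.36093593876626, 'cx': 284.9308381761535, 'cy': 212.77276974111817, 'rvec': array([ 2.06438957, -2.16985203,  0.21978182]), 'tvec': array([0.03129164, 0.49886439, 0.90150938])}
scene {'fx': 468.95891347098024, 'fy': 468.95891347098024, 'cx': 283.5978550198472, 'cy': 212.71276146445504, 'rvec': array([ 2.40781933,  0.8231137 , -0.27304011]), 'tvec': array([-0.36203329, -0.22433084,  1.18385566])}
{'clock': 0.1, 'joints': array([-1.25256798,  0.4351514 ,  0.02495308,  1.57399707, -0.01161668,
        1.13404679, -0.07507507]), 'dq': array([ 0.00055918, -0.0005603 ,  0.00015037, -0.00299402, -0.00115451,
       -0.00060131,  0.00019067]), 'joint_efforts': array([ 2.87355848e-03, -6.69117236e+01,  9.87964086e-01, -3.15144324e+01,
       -6.05029240e-02,  3.72900465e-02,  7.50931963e-05]), 'position': array([0.25515331, 0.56999579, 0.20692793]), 'ee_rot': array([-6.56177614e-01, -3.07209832e+00,  2.26840874e-03]), 'force': array([-1.16119167,  0.35456004,  0.36640882]), 'ft_torque': array([-0.01267002,  0.04884236,  0.03265922]), 'width': 0.998590519349257}
```

View pics/top0.png

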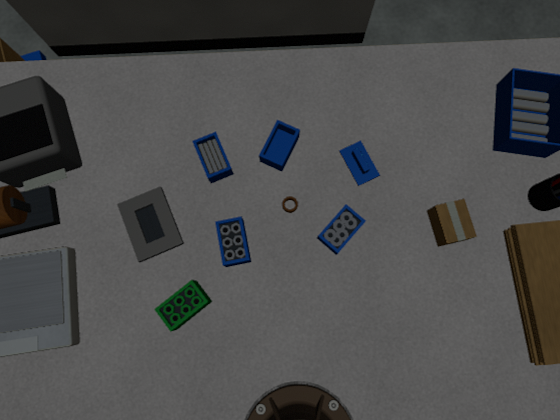

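View pics/scene0.png

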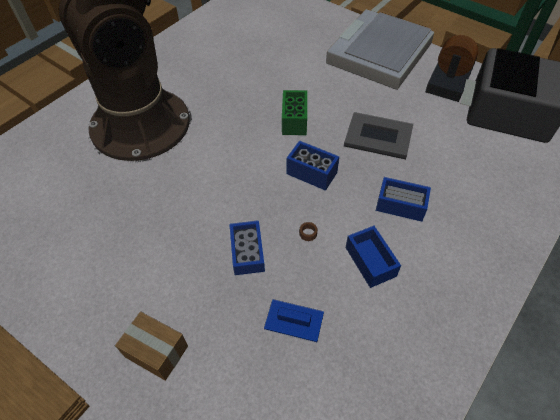

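Top view: 
- Six-nut bin candidates are blue (233,241), blue (341,229) with overlapping rings, and the green look-alike (183,305), which I leave alone.
- Bins of bars: the pin bin at (212,157). The large blue crate at (528,112) is background.
- The empty bin is at (280,145), the lid at (360,162) and the base at (150,223).

Next is a close crop to check, plus the measurements.

```bash
cat > h.py <<'E'
import numpy as np, cv2
from cell import arm, imaging
from scipy.spatial.transform import Rotation as R
def cam(n):
    p=imaging.camera_params(n); K=np.array([[p['fx'],0,p['cx']],[0,p['fy'],p['cy']],[0,0,1]])
    return K,np.array(p['rvec']),np.array(p['tvec'])
def proj(n,P):
    K,r,t=cam(n); return cv2.projectPoints(np.float64(P).reshape(-1,1,3),r,t,K,None)[0].reshape(-1,2)
def ray(n,uv,z):
    K,r,t=cam(n); M=cv2.Rodrigues(r)[0]; C=-M.T@t
    d=np.c_[np.float64(uv).reshape(-1,2),np.ones(len(np.reshape(uv,(-1,2))))]@np.linalg.inv(K).T@M
    return C+d*((z-C[2])/d[:,2])[:,None]
def quad(n,mask,z):
    """min-area rectangle of a mask's convex outline on plane z: centre, sizes, long-axis angle"""
    c=max(cv2.findContours(mask.astype(np.uint8),cv2.RETR_EXTERNAL,cv2.CHAIN_APPROX_NONE)[0],key=cv2.contourArea)
    w=ray(n,c.reshape(-1,2),z)[:,:2]
    (x,y),(a,b),th=cv2.minAreaRect((w*1000).astype(np.float32))
    if a<b: a,b,th=b,a,th+90
    return np.round([x,y,a,b,(th+90)%180-90],1)
E
python3 - <<'E'
from h import *
for n in("top","scene"):
    K,r,t=cam(n);M=cv2.Rodrigues(r)[0];print(n,-M.T@t)
    print(proj(n,[[0,0,0],[.255,.57,.2],[.5,0,0],[.5,.3,0]]).round())
im=cv2.imread("pics/top0.png")
hsv=cv2.cvtColor(im,cv2.COLOR_BGR2HSV)
blue=cv2.inRange(hsv,(105,120,40),(130,255,255))
num,lab,st,ce=cv2.connectedComponentsWithStats(blue)
for i in range(1,num):
    if st[i,4]>150: print(st[i],ce[i].round(1))
for k,uv,z in(("nut",(233,241),.063),("wash",(341,229),.043),("pin",(212,157),.053),("empty",(280,145),.053),("lid",(360,162),.013),("base",(150,223),.014),("carton",(452,222),.06),("tape",(290,204),.018),("green",(183,305),.063)):
    print(k,ray("top",uv,z).round(3))
c=np.hstack([cv2.resize(im[y-32:y+32,x-32:x+32],(390,390),interpolation=2) for x,y in((233,241),(341,229))])
cv2.imwrite("pics/crop1.png",c)
E
```

```text
top [0.30948167 0.01623789 0.98311822]
[[299. 444.]
 [-21. 345.]
 [288. 217.]
 [162. 223.]]
scene [ 0.82464663 -0.46052876  0.83113046]
[[140. 124.]
 [358. -17.]
 [299. 224.]
 [373. 143.]]
[ 21  50  22  11 153] [32.2 55.9]
[509  68  51  78 537] [526.  111.7]
[259 120  41  46 943] [279.1 144. ]
[193 132  38  47 371] [211.5 155.5]
[340 141  40  45 887] [359.2 162.9]
[318 205  47  49 424] [341.  228.7]
[216 217  35  49 494] [233.2 241.4]
nut [[0.439 0.125 0.063]]
wash [[ 0.457 -0.12   0.043]]
pin [[0.641 0.17  0.053]]
empty [[0.662 0.01  0.053]]
lid [[ 0.624 -0.183  0.013]]
base [[0.498 0.325 0.014]]
carton [[ 0.458 -0.367  0.06 ]]
tape [[ 0.527 -0.007  0.018]]
green [[0.306 0.236 0.063]]
```

View pics/crop1.png

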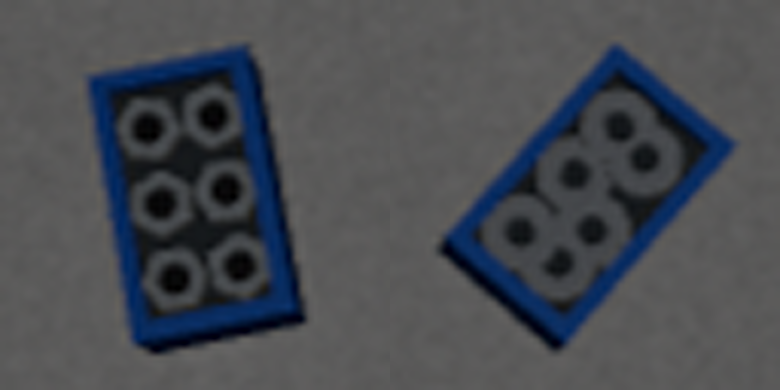

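Left is the nut bin: six separate hexagons in two rows of three. Right is the washer bin, with overlapping rings. Next: measure the rims, lid plate and base opening.

```bash
cat >> h.py <<'E'
def measure(im,n,uv,z,half=34,lo=None,what="blue"):
    x,y=map(int,uv); m=np.zeros(im.shape[:2],np.uint8); b=cv2.cvtColor(im,cv2.COLOR_RGB2HSV); V=b[...,2]
    if what=="blue":
        s=cv2.inRange(b,(105,120,0),(130,255,255))
        win=(slice(max(y-half,0),y+half),slice(max(x-half,0),x+half)); v=V[win][s[win]>0].reshape(-1,1)
        t=cv2.threshold(v,0,255,cv2.THRESH_OTSU)[0] if lo is None else lo
        m[win]=((s>0)&(V>t))[win]
    else:
        t=lo; win=(slice(y-half,y+half),slice(x-half,x+half)); m[win]=(V<t)[win]
    return t,quad(n,m,z)
E
python3 - <<'E'
from h import *
T=cv2.imread("pics/top0.png")[:,:,::-1].copy();S=cv2.imread("pics/scene0.png")[:,:,::-1].copy()
for k,uv,su,z in(("nut",(233,241),(313,162),.063),("wash",(341,229),(247,246),.043),("pin",(212,157),(404,196),.053),("lid",(360,162),(295,320),.013)):
    print(k,*measure(T,"top",uv,z),*measure(S,"scene",su,z,38))
for lo in (45,55): print(*measure(T,"top",(150,223),.014,28,lo,"d"),*measure(S,"scene",(379,134),.014,28,lo,"d"))
print(cv2.cvtColor(T,cv2.COLOR_RGB2GRAY)[223,115:190:3])
print(cv2.cvtColor(T,cv2.COLOR_RGB2HSV)[205:278:3,233,2], cv2.cvtColor(T,cv2.COLOR_RGB2HSV)[241,205:262:2,2])
E
```

```text
nut 67.0 [441.  127.4  98.7  59.3   8.7] 90.0 [441.7 126.1  99.1  59.3   9.4]
wash 65.0 [ 459.6 -120.8   99.1   59.3  -44.4] 92.0 [ 460.6 -123.1   99.6   59.6  -44.4]
pin 57.0 [647.1 171.2  99.5  58.8  20.6] 92.0 [648.4 170.1  99.9  59.1  20.8]
lid 64.0 [ 622.9 -180.3   99.    59.    23.4] 98.0 [ 625.  -183.    99.2   59.1   23.5]
45 [498.7 327.5  87.   46.7  21. ] 45 [499.1 326.1  85.   42.9  20.3]
55 [508.5 337.2 119.9  93.6  20.6] 55 [498.5 326.3  85.8  45.4  21.5]
[88 88 91 67 54 55 55 55 27 25 23 25 22 25 25 47 55 55 55 56 25 92 95 88
 89]
[89 91 90 90 92 84 38 62 61 45 26 48 63 25 28 30 76 75 45 98 51 97 97 93
 95] [89 90 88 91 92 91 95 93 75 72 23 10 30 72 63 60  7  6 75 87 84 62 89 91
 90 90 88 88 90]
```

```bash
cat >> h.py <<'E'
def goal(x,y,z,yaw):
    """shift (cm) and turn (rad) in tool axes to the vertical pose with tool x at yaw (deg)"""
    s=arm.observe(); Rt=R.from_rotvec(s['ee_rot'])
    g=R.from_euler('z',yaw,degrees=True)*R.from_euler('x',180,degrees=True)
    return (Rt.inv().apply(np.array([x,y,z])-s['position'])*100).round(2),(Rt.inv()*g).as_rotvec().round(3)
E
python3 -c "
from h import *
print(*goal(.4414,.1268,.16,189))"
```

```text
[-35.11 -32.84   4.74] [-0.001 -0.    -0.578]
```

Request:
{"op": "jog_arm", "data": {
  "moves": [
    {"fingers": -1,"xyz": [-8.8,-8.2,1.2],"angular": [0,0,-0.15]},
    {"fingers": -1,"xyz": [-17.5,-16.4,2.4],"angular": [0,0,-0.29]},
    {"fingers": -1,"xyz": [-26.3,-24.6,3.5],"angular": [0,0,-0.44]},
    {"fingers": -1,"xyz": [-35.1,-32.8,4.7],"angular": [0,0,-0.578]},
    {"fingers": -1,"xyz": [-35.1,-32.8,4.7],"angular": [0,0,-0.578]},
    {"fingers": -1,"xyz": [-35.1,-32.8,4.7],"angular": [0,0,-0.578]},
    {"fingers": -1,"xyz": [-35.1,-32.8,4.7],"angular": [0,0,-0.578]},
    {"fingers": -1,"xyz": [-35.1,-32.8,4.7],"angular": [0,0,-0.578]},
    {"fingers": -1,"xyz": [-35.1,-32.8,4.7],"angular": [0,0,-0.578]},
    {"fingers": -1,"xyz": [-35.1,-32.8,4.7],"angular": [0,0,-0.578]},
    {"fingers": -1,"xyz": [-35.1,-32.8,4.7],"angular": [0,0,-0.578]},
    {"fingers": -1,"xyz": [-35.1,-32.8,4.7],"angular": [0,0,-0.578]}
  ],
  "grip_force": 30
}}

```text
clock: 1.6
position: [0.4414, 0.1287, 0.1607]
ee_rot: [-0.25, 3.132, 0.0]
force: [-0.3, -0.2, -1.5]
width: 0.997
```

```bash
python3 -c "
from h import *
print(*goal(.4414,.1268,.16,189)); print(*goal(.4414,.1268,.045,189))
im=imaging.get_image('scene'); cv2.imwrite('pics/s1.png',im[:,:,::-1]); print(arm.observe()['joints'].round(2))"
```

```text
[ 0.03 -0.19  0.07] [0.    0.    0.002]
[ 0.03 -0.19 11.57] [0.    0.    0.002]
[-0.48  0.22  0.1   2.03 -0.03  0.9   1.36]
```

View pics/s1.png

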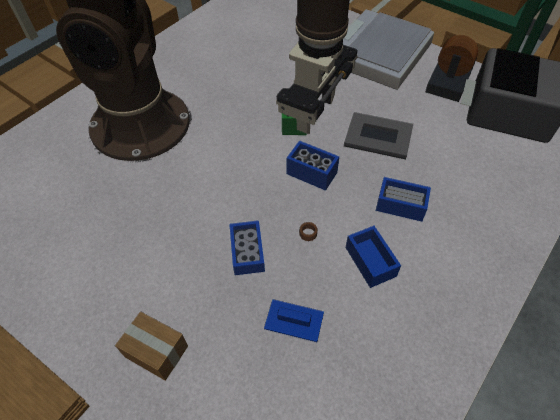

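The gripper stands over the nut bin, fingers around (305,110). I'll check that against the TCP projection before going down.

```bash
python3 -c "
from h import *
x,y=.4414,.1287
a=np.deg2rad(99)
d=np.array([np.cos(a),np.sin(a),0])*.056
for n in('scene','top'):
  print(proj(n,[[x,y,.16],[x,y,.143],np.array([x,y,.143])+d,np.array([x,y,.143])-d]).round())
im=imaging.get_image('top')[200:300,170:310]; i2=imaging.get_image('scene')[60:200,240:380]
cv2.imwrite('pics/c2.png',np.hstack([cv2.resize(im,(560,400)),cv2.resize(i2,(240,400))])[:,:,::-1])"
```

```text
[[315. 124.]
 [315. 130.]
 [327. 113.]
 [302. 147.]]
[[225. 233.]
 [226. 235.]
 [199. 240.]
 [253. 229.]]
```

View pics/c2.png

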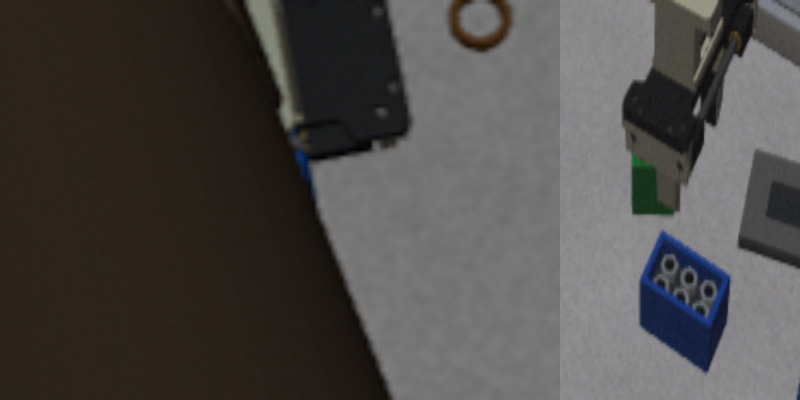

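Fingertips appear about 13 px higher in the scene view than predicted, so I'll overlay the expected points.

```bash
python3 -c "
from h import *
s=arm.observe();p=s['position'];Rt=R.from_rotvec(s['ee_rot'])
out=[]
for n,(x0,y0) in(('scene',(250,20)),('top',(190,170))):
  im=imaging.get_image(n)[y0:y0+150,x0:x0+130]; im=cv2.resize(im,None,fx=3,fy=3,interpolation=2)[:,:,::-1].copy()
  im=cv2.convertScaleAbs(im,alpha=1.6)
  for c,L in(((0,0,255),[[0,sy*.0465,.017] for sy in(-1,1)]),((0,255,0),[[0,sy*.065,.017] for sy in(-1,1)]),((0,255,255),[[sx*.0375,sy*.095,-.049] for sx in(-1,1) for sy in(-1,1)])):
    for q in proj(n,p+Rt.apply(L)): cv2.circle(im,tuple(int(v) for v in (q-[x0,y0])*3),3,c,-1)
  out.append(im)
cv2.imwrite('pics/c3.png',np.hstack(out))"
```

```text
(no output)
```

View pics/c3.png

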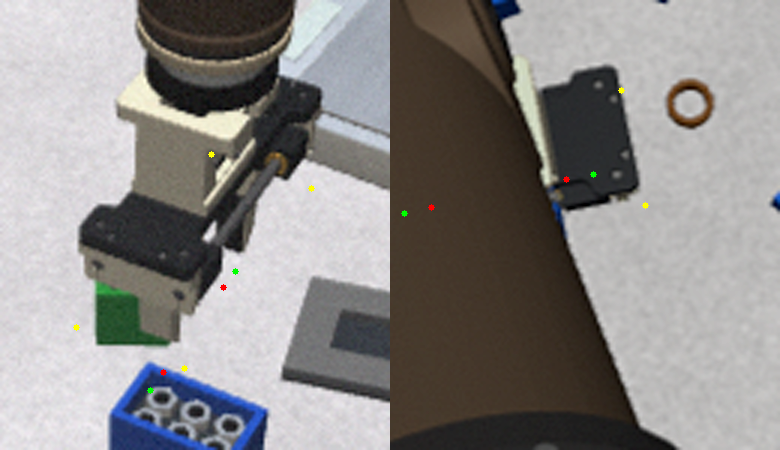

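```bash
python3 -c "
from h import *
def P(n):
  K,r,t=cam(n); return K@np.c_[cv2.Rodrigues(r)[0],t]
s=arm.observe();p=s['position'];Rt=R.from_rotvec(s['ee_rot'])
def w(i):
  return (250+i[0]/3,20+i[1]/3)
def t(i): return (190+(i[0]-390)/3,170+i[1]/3)
for a,b in (((82,232),(637,190)),((205,262),(613,68))):
  X=cv2.triangulatePoints(P('scene'),P('top'),np.float64(w(a)).reshape(2,1),np.float64(t(b)).reshape(2,1))[:,0];X=X[:3]/X[3]
  print(X.round(3),Rt.inv().apply(X-p).round(3), proj('scene',X)-w(a),proj('top',X)-t(b))
"
```

```text
[0.42  0.033 0.282] [ 0.037 -0.09  -0.121] [[-0.88468322  0.16265787]] [[-0.86339589 -0.78650192]]
[0.493 0.047 0.288] [-0.038 -0.088 -0.128] [[-2.91173406  0.60783267]] [[-2.63786178 -2.62823677]]
```

```bash
python3 -c "
from h import *
s=arm.observe();p=s['position'];Rt=R.from_rotvec(s['ee_rot'])
for y in(-.048,-.056,-.065):
  for z in(-.04,-.02,0,.017):
    print(y,z,((proj('scene',p+Rt.apply([[.0095,y,z],[-.0095,y,z],[.0095,-y,z],[-.0095,-y,z]]))-[250,20])*3).round().tolist())
"
```

```text
-0.048 -0.04 [[151.0, 306.0], [178.0, 316.0], [217.0, 218.0], [243.0, 227.0]]
-0.048 -0.02 [[151.0, 329.0], [177.0, 339.0], [216.0, 241.0], [241.0, 250.0]]
-0.048 0 [[150.0, 351.0], [175.0, 361.0], [214.0, 264.0], [239.0, 272.0]]
-0.048 0.017 [[149.0, 369.0], [175.0, 379.0], [213.0, 282.0], [237.0, 291.0]]
-0.056 -0.04 [[145.0, 314.0], [172.0, 324.0], [223.0, 211.0], [248.0, 220.0]]
-0.056 -0.02 [[145.0, 337.0], [171.0, 347.0], [221.0, 234.0], [246.0, 243.0]]
-0.056 0 [[144.0, 359.0], [170.0, 369.0], [219.0, 257.0], [244.0, 265.0]]
-0.056 0.017 [[144.0, 377.0], [169.0, 387.0], [218.0, 275.0], [242.0, 284.0]]
-0.065 -0.04 [[139.0, 323.0], [165.0, 333.0], [229.0, 203.0], [254.0, 212.0]]
-0.065 -0.02 [[138.0, 346.0], [164.0, 356.0], [227.0, 227.0], [252.0, 235.0]]
-0.065 0 [[138.0, 367.0], [164.0, 378.0], [225.0, 249.0], [249.0, 258.0]]
-0.065 0.017 [[137.0, 385.0], [163.0, 395.0], [223.0, 267.0], [247.0, 276.0]]
```

Both views put the tips about 37 mm higher than the stated geometry (tool z −0.02, not +0.017). I'll descend only to a height that's safe either way and look again.

Request:
{"op": "jog_arm", "data": {
  "moves": [
    {"fingers": -1,"xyz": [0,-0.2,2.5],"angular": [0,0,0]},
    {"fingers": -1,"xyz": [0,-0.2,5],"angular": [0,0,0]},
    {"fingers": -1,"xyz": [0,-0.2,7.5],"angular": [0,0,0]},
    {"fingers": -1,"xyz": [0,-0.2,10],"angular": [0,0,0]},
    {"fingers": -1,"xyz": [0,-0.2,10],"angular": [0,0,0]},
    {"fingers": -1,"xyz": [0,-0.2,10],"angular": [0,0,0]},
    {"fingers": -1,"xyz": [0,-0.2,10],"angular": [0,0,0]}
  ]
}}

```text
clock: 2.72
position: [0.4428, 0.126, 0.0616]
ee_rot: [-0.246, 3.13, 0.001]
force: [0.1, -0.6, -0.1]
width: 1.0
```

```bash
python3 -c "
from h import *
s=arm.observe();p=s['position'];Rt=R.from_rotvec(s['ee_rot']);print(p.round(4),s['force'].round(1))
out=[];x0,y0=240,60
im0=imaging.get_image('scene');im=cv2.resize(im0[y0:y0+150,x0:x0+130],None,fx=3.5,fy=3.5,interpolation=2)[:,:,::-1].copy()
im=cv2.convertScaleAbs(im,alpha=1.6)
for c,z in(((0,0,255),.017),((0,255,0),-.02)):
  for q in proj('scene',p+Rt.apply([[sx*.0095,sy*.05,z] for sx in(-1,1) for sy in(-1,1)])): cv2.circle(im,tuple(int(v) for v in (q-[x0,y0])*3.5),2,c,-1)
cv2.imwrite('pics/c4.png',im)"
```

```text
[0.4428 0.126  0.0616] [ 0.1 -0.6 -0.1]
```

View pics/c4.png

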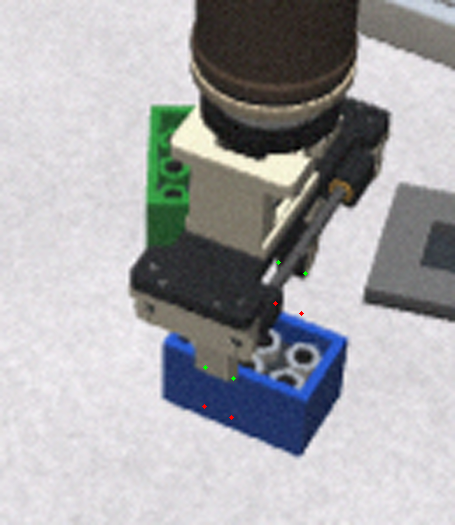

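The tips at crop (235,378) match z=−0.02, above the rim rather than beside it, so I take actual tip z as about reported + 0.02. I'll descend to reported z≈0.02, which clears the bench either way, and grip.

Request:
{"op": "jog_arm", "data": {
  "moves": [
    {"fingers": -1,"xyz": [0.1,0,1],"angular": [0,0,0]},
    {"fingers": -1,"xyz": [0.1,0,2],"angular": [0,0,0]},
    {"fingers": -1,"xyz": [0.1,0,3],"angular": [0,0,0]},
    {"fingers": -1,"xyz": [0.1,0,4],"angular": [0,0,0]},
    {"fingers": -1,"xyz": [0.1,0,4],"angular": [0,0,0]},
    {"fingers": -1,"xyz": [0.1,0,4],"angular": [0,0,0]}
  ]
}}

```text
clock: 3.52
position: [0.4411, 0.1255, 0.0206]
ee_rot: [0.246, -3.132, 0.0]
force: [0.4, 0.5, 0.4]
width: 1.001
```

```bash
python3 -c "
from h import *
s=arm.observe();p=s['position'];Rt=R.from_rotvec(s['ee_rot']);print(p.round(4),s['force'].round(1))
out=[];x0,y0=240,80
im0=imaging.get_image('scene');im=cv2.resize(im0[y0:y0+130,x0:x0+130],None,fx=4,fy=4,interpolation=2)[:,:,::-1].copy()
im=cv2.convertScaleAbs(im,alpha=1.6)
cv2.imwrite('pics/c5.png',im)"
```

```text
[0.4411 0.1255 0.0206] [0.4 0.5 0.4]
```

View pics/c5.png

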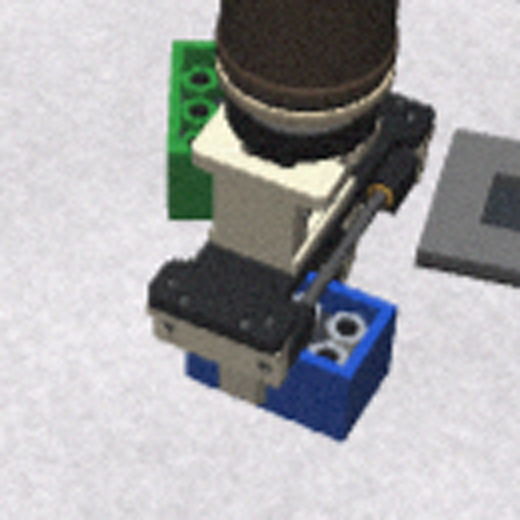

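Fingers straddle the bin without contact. Closing.

Request:
{"op": "jog_arm", "data": {
  "moves": [
    {"fingers": 1,"xyz": [0,0,0],"angular": [0,0,0]},
    {"fingers": 1,"xyz": [0,0,0],"angular": [0,0,0]},
    {"fingers": 1,"xyz": [0,0,0],"angular": [0,0,0]},
    {"fingers": 1,"xyz": [0,0,0],"angular": [0,0,0]},
    {"fingers": 1,"xyz": [0,0,0],"angular": [0,0,0]},
    {"fingers": 1,"xyz": [0,0,0],"angular": [0,0,0]},
    {"fingers": 1,"xyz": [0,0,0],"angular": [0,0,0]},
    {"fingers": 1,"xyz": [0,0,0],"angular": [0,0,0]}
  ],
  "grip_force": 35
}}

```text
clock: 4.58
position: [0.4411, 0.1256, 0.0207]
ee_rot: [-0.247, 3.132, 0.0]
force: [-1.5, 0.9, 2.5]
width: 0.651
```

Width is 60 mm, as expected. Lifting.

Request:
{"op": "jog_arm", "data": {
  "moves": [
    {"fingers": 1,"xyz": [0,0,-0.3],"angular": [0,0,0]},
    {"fingers": 1,"xyz": [0,0,-1.3],"angular": [0,0,0]},
    {"fingers": 1,"xyz": [0,0,-3],"angular": [0,0,0]},
    {"fingers": 1,"xyz": [0,0,-5],"angular": [0,0,0]},
    {"fingers": 1,"xyz": [0,0,-7],"angular": [0,0,0]},
    {"fingers": 1,"xyz": [0,0,-8.5],"angular": [0,0,0]},
    {"fingers": 1,"xyz": [0,0,-9],"angular": [0,0,0]},
    {"fingers": 1,"xyz": [0,0,-9],"angular": [0,0,0]}
  ]
}}

```text
clock: 5.58
position: [0.441, 0.1255, 0.1108]
ee_rot: [-0.246, 3.132, 0.0]
force: [-0.0, 0.3, -2.6]
width: 0.653
```

```bash
python3 -c "
from h import *
s=arm.observe();print(s['force'],s['position'],s['width'],s['ee_rot'])
print(*goal(.4988,.3266,.11,201))
im=imaging.get_image('scene');print(*measure(im,'scene',proj('scene',[[.441,.127,.153]])[0],.153,45))
cv2.imwrite('pics/c6.png',cv2.convertScaleAbs(cv2.resize(im[40:200,230:430],(800,640*600//640)),alpha=1.5)[:,:,::-1])
"
```

```text
[-0.00295449  0.29575101 -2.57319352] [0.44100705 0.12554992 0.11078967] 0.6531181234565795 [-2.46488876e-01  3.13151214e+00  2.56885564e-04]
[-8.85 18.95  0.09] [ 0.     0.    -0.209]
89.0 [471.8 130.1  60.   38.4 -81.7]
```

View pics/c6.png

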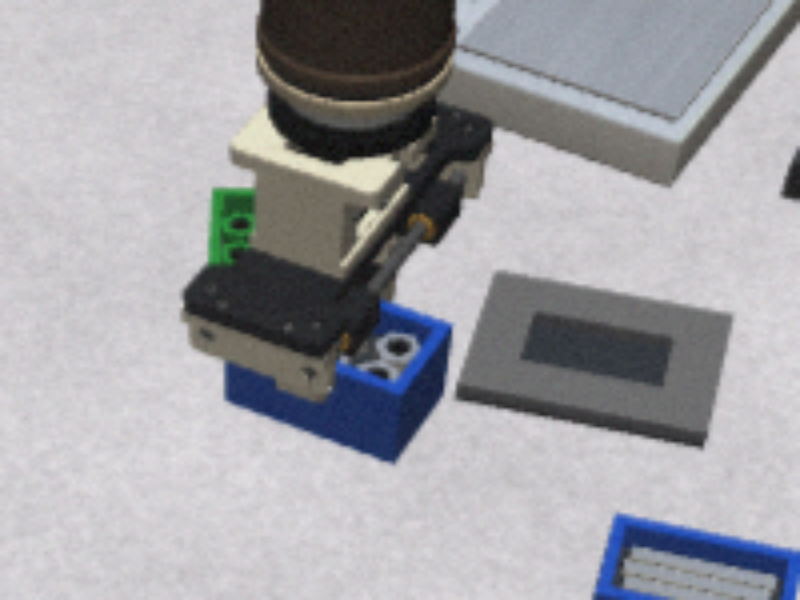

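The bin is held level and its rim end lies where expected (centre 441,126; about 8–9°). Moving over the base.

Request:
{"op": "jog_arm", "data": {
  "moves": [
    {"fingers": 1,"xyz": [-0.4,0.9,0],"angular": [0,0,-0.01]},
    {"fingers": 1,"xyz": [-1.5,3.2,0],"angular": [0,0,-0.035]},
    {"fingers": 1,"xyz": [-3,6.3,0],"angular": [0,0,-0.07]},
    {"fingers": 1,"xyz": [-4.5,9.5,0],"angular": [0,0,-0.105]},
    {"fingers": 1,"xyz": [-6,12.7,0],"angular": [0,0,-0.14]},
    {"fingers": 1,"xyz": [-7.4,15.8,0],"angular": [0,0,-0.175]},
    {"fingers": 1,"xyz": [-8.4,18,0],"angular": [0,0,-0.2]},
    {"fingers": 1,"xyz": [-8.85,18.95,0],"angular": [0,0,-0.209]},
    {"fingers": 1,"xyz": [-8.85,18.95,0],"angular": [0,0,-0.209]},
    {"fingers": 1,"xyz": [-8.85,18.95,0],"angular": [0,0,-0.209]},
    {"fingers": 1,"xyz": [-8.85,18.95,0],"angular": [0,0,-0.209]}
  ]
}}

```text
clock: 7.0
position: [0.4989, 0.3255, 0.1108]
ee_rot: [0.57, -3.089, 0.001]
force: [-0.8, -0.3, -2.9]
width: 0.65
```

```bash
cat >> h.py <<'E'
def endcheck(c,z,uv=None,half=45):
    """visible end of a held/placed bin in the scene view, on plane z"""
    im=imaging.get_image('scene'); uv=proj('scene',[[*c,z]])[0] if uv is None else uv
    t,q=measure(im,'scene',uv,z,half); return im,t,q
E
python3 -c "
from h import *
s=arm.observe();print(s['position'],s['width'],s['force'])
print(*goal(.4988,.3266,.11,201))
im,t,q=endcheck((.4988,.3266),.153);print(t,q)
x0,y0=290,20
v=cv2.convertScaleAbs(cv2.resize(im[y0:y0+160,x0:x0+200],None,fx=4,fy=3.75),alpha=1.5)[:,:,::-1]
cv2.imwrite('pics/c7.png',v)
"
```

```text
[0.49885559 0.32553851 0.11075098] 0.6500168551903345 [-0.78146387 -0.32431264 -2.94960118]
[-0.03  0.1   0.08] [-0.    -0.    -0.002]
89.0 [540.7 341.6  58.9  12.7 -71.9]
```

View pics/c7.png

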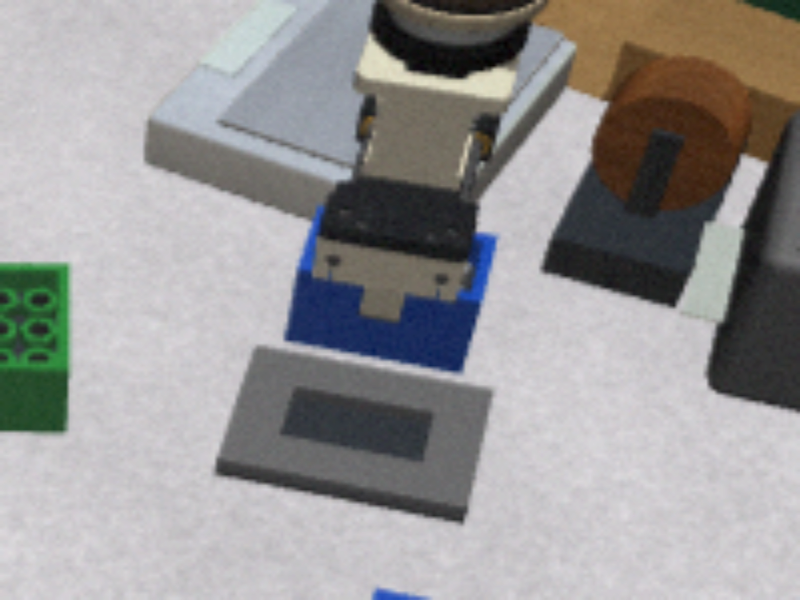

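Held square above the base; the end-rim check gives centre ≈(499,328). Lowering.

Request:
{"op": "jog_arm", "data": {
  "moves": [
    {"fingers": 1,"xyz": [0,0.1,1],"angular": [0,0,0]},
    {"fingers": 1,"xyz": [0,0.1,2.7],"angular": [0,0,0]},
    {"fingers": 1,"xyz": [0,0.1,4.4],"angular": [0,0,0]},
    {"fingers": 1,"xyz": [0,0.1,6],"angular": [0,0,0]},
    {"fingers": 1,"xyz": [0,0.1,7],"angular": [0,0,0]},
    {"fingers": 1,"xyz": [0,0.1,7.4],"angular": [0,0,0]},
    {"fingers": 1,"xyz": [0,0.1,7.4],"angular": [0,0,0]},
    {"fingers": 1,"xyz": [0,0.1,7.7],"angular": [0,0,0]},
    {"fingers": 1,"xyz": [0,0.1,8],"angular": [0,0,0]},
    {"fingers": 1,"xyz": [0,0.1,8.2],"angular": [0,0,0]},
    {"fingers": 1,"xyz": [0,0.1,8.3],"angular": [0,0,0]},
    {"fingers": 1,"xyz": [0,0.1,8.3],"angular": [0,0,0]}
  ]
}}

```text
clock: 8.55
position: [0.4984, 0.3275, 0.0276]
ee_rot: [0.572, -3.089, 0.0]
force: [0.4, -0.0, -3.3]
width: 0.649
```

Request:
{"op": "jog_arm", "data": {
  "moves": [
    {"fingers": 1,"xyz": [0,0,0.07],"angular": [0,0,0]},
    {"fingers": 1,"xyz": [0,0,0.14],"angular": [0,0,0]},
    {"fingers": 1,"xyz": [0,0,0.14],"angular": [0,0,0]},
    {"fingers": 1,"xyz": [0,0,0.14],"angular": [0,0,0]}
  ]
}}

```text
clock: 9.05
position: [0.4985, 0.3276, 0.0268]
ee_rot: [-0.572, 3.089, 0.0]
force: [-1.6, -2.2, 6.0]
width: 0.652
```

Contact came at 0.0268, the expected seated height. Release and rise.

Request:
{"op": "jog_arm", "data": {
  "moves": [
    {"fingers": -1,"xyz": [0,0,0],"angular": [0,0,0]},
    {"fingers": -1,"xyz": [0,0,0],"angular": [0,0,0]},
    {"fingers": -1,"xyz": [0,0,0],"angular": [0,0,0]},
    {"fingers": -1,"xyz": [0,0,0],"angular": [0,0,0]},
    {"fingers": -1,"xyz": [0,0,0],"angular": [0,0,0]},
    {"fingers": -1,"xyz": [0,0,0],"angular": [0,0,0]},
    {"fingers": -1,"xyz": [0,0,-2],"angular": [0,0,0]},
    {"fingers": -1,"xyz": [0,0,-5],"angular": [0,0,0]},
    {"fingers": -1,"xyz": [0,0,-9],"angular": [0,0,0]},
    {"fingers": -1,"xyz": [0,0,-12],"angular": [0,0,0]},
    {"fingers": -1,"xyz": [0,0,-12],"angular": [0,0,0]},
    {"fingers": -1,"xyz": [0,0,-12],"angular": [0,0,0]}
  ]
}}

```text
clock: 10.55
position: [0.4981, 0.3273, 0.1457]
ee_rot: [0.572, -3.089, 0.0]
force: [0.1, 0.1, 0.1]
width: 0.997
```

```bash
python3 -c "
from h import *
print(arm.observe()['width'],*goal(.6478,.1707,.12,200.7))"
```

```text
0.9968202014458896 [ -8.38 -19.98   2.57] [-0.    -0.001  0.005]
```

Request:
{"op": "jog_arm", "data": {
  "moves": [
    {"fingers": -1,"xyz": [-2.1,-5,0.3],"angular": [0,0,0.005]},
    {"fingers": -1,"xyz": [-4.2,-10,1],"angular": [0,0,0.005]},
    {"fingers": -1,"xyz": [-6.3,-15,2],"angular": [0,0,0.005]},
    {"fingers": -1,"xyz": [-8.4,-20,2.6],"angular": [0,0,0.005]},
    {"fingers": -1,"xyz": [-8.4,-20,2.6],"angular": [0,0,0.005]},
    {"fingers": -1,"xyz": [-8.4,-20,2.6],"angular": [0,0,0.005]},
    {"fingers": -1,"xyz": [-8.4,-20,2.6],"angular": [0,0,0.005]},
    {"fingers": -1,"xyz": [-8.4,-20,2.6],"angular": [0,0,0.005]}
  ]
}}

```text
clock: 11.55
position: [0.6477, 0.1722, 0.1203]
ee_rot: [0.567, -3.09, -0.001]
force: [-0.6, -0.3, -0.2]
width: 1.0
```

```bash
python3 -c "
from h import *
print(*goal(.6478,.1707,.012,200.7))
S=imaging.get_image('scene');T=imaging.get_image('top')
for n,im in(('scene',S),('top',T)):
  print(n,proj(n,[[.498,.327,.069]])[0],*measure(im,n,proj(n,[[.498,.327,.069]])[0],.069,36))
cv2.imwrite('pics/c8.png',cv2.convertScaleAbs(np.hstack([cv2.resize(S[80:230,320:470],(400,400)),cv2.resize(T[110:260,110:260],(400,400))]),alpha=1.5)[:,:,::-1])
"
```

```text
[ 0.05 -0.15 10.83] [ 0.001 -0.     0.002]
scene [382.52462103 115.16308847] 93.0 [498.9 328.2 100.2  58.5  20.5]
top [141.29842026 218.90890959] 5.0 [556.1 249.9   0.    0.    0. ]
```

View pics/c8.png

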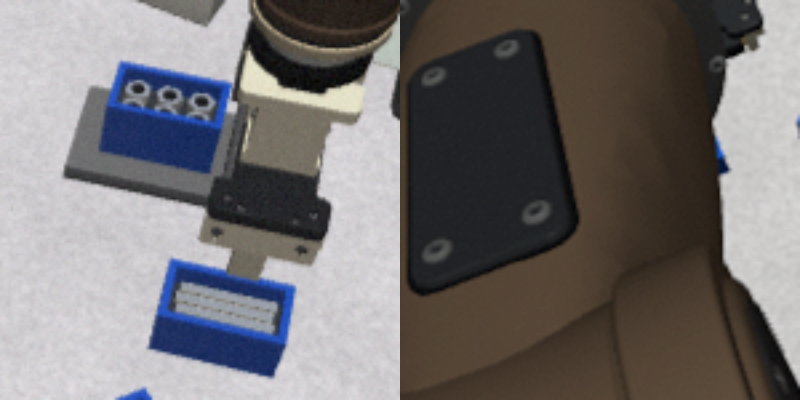

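The nut bin is seated square (498.9, 328.2, 20.5°, sizes right at z=0.069). Descending on the pin bin.

Request:
{"op": "jog_arm", "data": {
  "moves": [
    {"fingers": -1,"xyz": [0,-0.1,2.5],"angular": [0,0,0]},
    {"fingers": -1,"xyz": [0,-0.1,5],"angular": [0,0,0]},
    {"fingers": -1,"xyz": [0,-0.15,7.5],"angular": [0,0,0]},
    {"fingers": -1,"xyz": [0,-0.15,9],"angular": [0,0,0]},
    {"fingers": -1,"xyz": [0,-0.15,9.7],"angular": [0,0,0]},
    {"fingers": -1,"xyz": [0,-0.15,10],"angular": [0,0,0]},
    {"fingers": -1,"xyz": [0,-0.15,10],"angular": [0,0,0]},
    {"fingers": -1,"xyz": [0,-0.15,10],"angular": [0,0,0]}
  ]
}}

```text
clock: 12.65
position: [0.6494, 0.1696, 0.021]
ee_rot: [-0.564, 3.089, 0.0]
force: [0.1, -0.5, 0.6]
width: 1.0
```

Request:
{"op": "jog_arm", "data": {
  "moves": [
    {"fingers": -1,"xyz": [0,0,0.3],"angular": [0,0,0]},
    {"fingers": -1,"xyz": [0,0,0.6],"angular": [0,0,0]},
    {"fingers": -1,"xyz": [0,0,0.8],"angular": [0,0,0]},
    {"fingers": -1,"xyz": [0,0,0.8],"angular": [0,0,0]}
  ]
}}

```text
clock: 13.15
position: [0.6488, 0.1694, 0.0119]
ee_rot: [0.564, -3.09, 0.0]
force: [0.7, -0.5, 0.2]
width: 0.998
```

Request:
{"op": "jog_arm", "data": {
  "moves": [
    {"fingers": 1,"xyz": [0,0,0],"angular": [0,0,0]},
    {"fingers": 1,"xyz": [0,0,0],"angular": [0,0,0]},
    {"fingers": 1,"xyz": [0,0,0],"angular": [0,0,0]},
    {"fingers": 1,"xyz": [0,0,0],"angular": [0,0,0]},
    {"fingers": 1,"xyz": [0,0,0],"angular": [0,0,0]},
    {"fingers": 1,"xyz": [0,0,0],"angular": [0,0,0]},
    {"fingers": 1,"xyz": [0,0,0],"angular": [0,0,0]},
    {"fingers": 1,"xyz": [0,0,0],"angular": [0,0,0]}
  ],
  "grip_force": 30
}}

```text
clock: 14.15
position: [0.649, 0.1696, 0.0123]
ee_rot: [-0.564, 3.09, 0.0]
force: [-0.6, 1.7, 1.5]
width: 0.651
```

Request:
{"op": "jog_arm", "data": {
  "moves": [
    {"fingers": 1,"xyz": [0,0,-0.3],"angular": [0,0,0]},
    {"fingers": 1,"xyz": [0,0,-1.3],"angular": [0,0,0]},
    {"fingers": 1,"xyz": [0,0,-3],"angular": [0,0,0]},
    {"fingers": 1,"xyz": [0,0,-5.5],"angular": [0,0,0]},
    {"fingers": 1,"xyz": [0,0,-8],"angular": [0,0,0]},
    {"fingers": 1,"xyz": [0,0,-10.5],"angular": [0,0,0]},
    {"fingers": 1,"xyz": [0,0,-12.5],"angular": [0,0,0]},
    {"fingers": 1,"xyz": [0,0,-13.3],"angular": [0,0,0]},
    {"fingers": 1,"xyz": [0,0,-13.5],"angular": [0,0,0]},
    {"fingers": 1,"xyz": [0,0,-13.5],"angular": [0,0,0]}
  ]
}}

```text
clock: 15.4
position: [0.6486, 0.1693, 0.1467]
ee_rot: [0.564, -3.09, 0.0]
force: [0.3, 0.3, -2.7]
width: 0.649
```

```bash
python3 -c "
from h import *
print(*goal(.4989,.3278,.147,200.8))
S=imaging.get_image('scene'); x,y=arm.observe()['position'][:2]; z=.053+.135
print(*measure(S,'scene',proj('scene',[[x,y,z]])[0],z,45))"
```

```text
[ 8.400e+00  2.012e+01 -2.000e-02] [ 0.    -0.001 -0.002]
91.0 [559.  208.2  65.   50.   20.5]
```

Request:
{"op": "jog_arm", "data": {
  "moves": [
    {"fingers": 1,"xyz": [0.4,1,0],"angular": [0,0,0]},
    {"fingers": 1,"xyz": [1.4,3.4,0],"angular": [0,0,0]},
    {"fingers": 1,"xyz": [2.8,6.7,0],"angular": [0,0,0]},
    {"fingers": 1,"xyz": [4.2,10.1,0],"angular": [0,0,0]},
    {"fingers": 1,"xyz": [5.6,13.4,0],"angular": [0,0,0]},
    {"fingers": 1,"xyz": [7,16.8,0],"angular": [0,0,0]},
    {"fingers": 1,"xyz": [8,19.1,0],"angular": [0,0,0]},
    {"fingers": 1,"xyz": [8.4,20.1,0],"angular": [0,0,0]},
    {"fingers": 1,"xyz": [8.4,20.1,0],"angular": [0,0,0]},
    {"fingers": 1,"xyz": [8.4,20.1,0],"angular": [0,0,0]},
    {"fingers": 1,"xyz": [8.4,20.1,0],"angular": [0,0,0]}
  ]
}}

```text
clock: 16.82
position: [0.5003, 0.3267, 0.1472]
ee_rot: [-0.561, 3.091, -0.001]
force: [0.1, -0.9, -3.3]
width: 0.65
```

```bash
python3 -c "
from h import *
print(arm.observe()['width'],*goal(.4989,.3278,.0733,200.8))
z=.147+.0407; im,t,q=endcheck((.4988,.3278),z);print(t,q)
cv2.imwrite('pics/c9.png',cv2.convertScaleAbs(cv2.resize(im[20:170,320:470],(600,600)),alpha=1.5)[:,:,::-1])
"
```

```text
0.6499878779747017 [0.09 0.16 7.39] [-0.001  0.    -0.004]
89.0 [548.2 208.3  84.1  42.8  20.5]
```

View pics/c9.png

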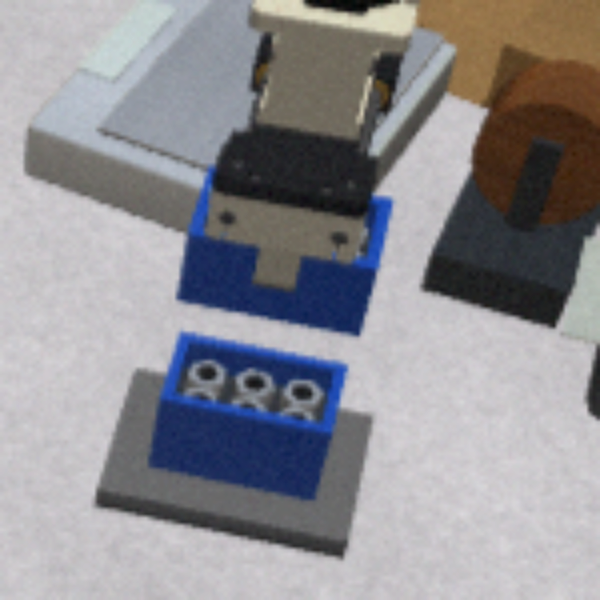

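The pin bin is held level over the seated nut bin. Lowering.

Request:
{"op": "jog_arm", "data": {
  "moves": [
    {"fingers": 1,"xyz": [0.1,0.15,1],"angular": [0,0,-0.004]},
    {"fingers": 1,"xyz": [0.1,0.15,2.7],"angular": [0,0,-0.004]},
    {"fingers": 1,"xyz": [0.1,0.15,4.4],"angular": [0,0,-0.004]},
    {"fingers": 1,"xyz": [0.1,0.15,5.7],"angular": [0,0,-0.004]},
    {"fingers": 1,"xyz": [0.1,0.15,6.3],"angular": [0,0,-0.004]},
    {"fingers": 1,"xyz": [0.1,0.15,6.5],"angular": [0,0,-0.004]},
    {"fingers": 1,"xyz": [0.1,0.15,6.7],"angular": [0,0,-0.004]},
    {"fingers": 1,"xyz": [0.1,0.15,6.9],"angular": [0,0,-0.004]},
    {"fingers": 1,"xyz": [0.1,0.15,7.1],"angular": [0,0,-0.004]},
    {"fingers": 1,"xyz": [0.1,0.15,7.2],"angular": [0,0,-0.004]},
    {"fingers": 1,"xyz": [0.1,0.15,7.3],"angular": [0,0,-0.004]},
    {"fingers": 1,"xyz": [0.1,0.15,7.3],"angular": [0,0,-0.004]}
  ]
}}

```text
clock: 18.38
position: [0.4979, 0.3288, 0.0742]
ee_rot: [0.57, -3.089, 0.0]
force: [-0.2, 0.2, -1.3]
width: 0.654
```

Request:
{"op": "jog_arm", "data": {
  "moves": [
    {"fingers": 1,"xyz": [0,0,0.06],"angular": [0,0,0]},
    {"fingers": 1,"xyz": [0,0,0.12],"angular": [0,0,0]},
    {"fingers": 1,"xyz": [0,0,0.12],"angular": [0,0,0]}
  ]
}}

```text
clock: 18.75
position: [0.498, 0.3289, 0.0733]
ee_rot: [-0.57, 3.089, 0.0]
force: [-0.3, -0.2, 0.2]
width: 0.653
```

Request:
{"op": "jog_arm", "data": {
  "moves": [
    {"fingers": 1,"xyz": [0,0,0.06],"angular": [0,0,0]},
    {"fingers": 1,"xyz": [0,0,0.06],"angular": [0,0,0]}
  ]
}}

```text
clock: 19.0
position: [0.498, 0.3289, 0.0732]
ee_rot: [-0.57, 3.089, 0.0]
force: [-3.4, -1.4, 7.1]
width: 0.652
```

Request:
{"op": "jog_arm", "data": {
  "moves": [
    {"fingers": -1,"xyz": [0,0,0],"angular": [0,0,0]},
    {"fingers": -1,"xyz": [0,0,0],"angular": [0,0,0]},
    {"fingers": -1,"xyz": [0,0,0],"angular": [0,0,0]},
    {"fingers": -1,"xyz": [0,0,0],"angular": [0,0,0]},
    {"fingers": -1,"xyz": [0,0,0],"angular": [0,0,0]},
    {"fingers": -1,"xyz": [0,0,0],"angular": [0,0,0]},
    {"fingers": -1,"xyz": [0,0,-2],"angular": [0,0,0]},
    {"fingers": -1,"xyz": [0,0,-5],"angular": [0,0,0]},
    {"fingers": -1,"xyz": [0,0,-9],"angular": [0,0,0]},
    {"fingers": -1,"xyz": [0,0,-9],"angular": [0,0,0]},
    {"fingers": -1,"xyz": [0,0,-9],"angular": [0,0,0]}
  ]
}}

```text
clock: 20.38
position: [0.4976, 0.3287, 0.162]
ee_rot: [0.57, -3.089, 0.0]
force: [0.3, 0.4, -1.1]
width: 1.0
```

```bash
python3 -c "
from h import *
print(arm.observe()['width'],*goal(.460,-.122,.12,135.6))"
```

```text
1.000054077658342 [ 19.6  -40.75   4.21] [-0.   -0.    1.14]
```

Request:
{"op": "jog_arm", "data": {
  "moves": [
    {"fingers": -1,"xyz": [2,-4.1,0],"angular": [0,0,0.12]},
    {"fingers": -1,"xyz": [4.5,-9.3,0],"angular": [0,0,0.27]},
    {"fingers": -1,"xyz": [7,-14.5,0.5],"angular": [0,0,0.41]},
    {"fingers": -1,"xyz": [9.5,-19.8,1],"angular": [0,0,0.55]},
    {"fingers": -1,"xyz": [12,-25,2],"angular": [0,0,0.7]},
    {"fingers": -1,"xyz": [14.5,-30.2,3],"angular": [0,0,0.85]},
    {"fingers": -1,"xyz": [17,-35.5,4],"angular": [0,0,1]},
    {"fingers": -1,"xyz": [19.6,-40.75,4.2],"angular": [0,0,1.14]},
    {"fingers": -1,"xyz": [19.6,-40.75,4.2],"angular": [0,0,1.14]},
    {"fingers": -1,"xyz": [19.6,-40.75,4.2],"angular": [0,0,1.14]},
    {"fingers": -1,"xyz": [19.6,-40.75,4.2],"angular": [0,0,1.14]},
    {"fingers": -1,"xyz": [19.6,-40.75,4.2],"angular": [0,0,1.14]}
  ]
}}

```text
clock: 21.88
position: [0.4605, -0.1205, 0.1203]
ee_rot: [-1.183, -2.91, -0.0]
force: [0.3, 0.7, -0.3]
width: 0.997
```

```bash
python3 -c "
from h import *
print(*goal(.460,-.122,.003,135.6))
S=imaging.get_image('scene');T=imaging.get_image('top')
for n,im in(('scene',S),('top',T)):
  print(n,*measure(im,n,proj(n,[[.4985,.328,.114]])[0],.114,36 if n=='top' else 30))
cv2.imwrite('pics/c10.png',cv2.convertScaleAbs(np.hstack([cv2.resize(S[60:180,320:440],(400,400)),cv2.resize(S[150:300,180:330],(400,400))]),alpha=1.5)[:,:,::-1])
"
```

```text
[-0.07 -0.14 11.73] [ 0.    -0.     0.003]
scene 104.0 [497.3 329.3  99.5  59.1  21.3]
top 80.0 [496.9 329.6  99.7  60.   20.9]
```

View pics/c10.png

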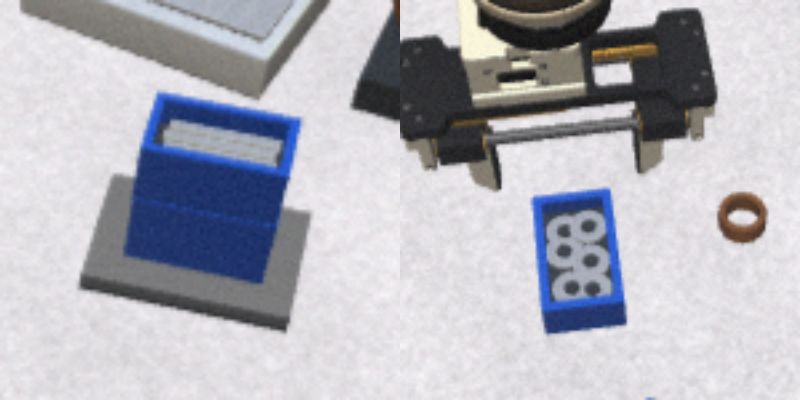

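The pin bin is seated (497.1, 329.4, 21.1°) with a closed seam. The washer bin stands square below the open jaws. Descending in stages.

Request:
{"op": "jog_arm", "data": {
  "moves": [
    {"fingers": -1,"xyz": [-0.1,-0.1,2.5],"angular": [0,0,0]},
    {"fingers": -1,"xyz": [-0.1,-0.1,5],"angular": [0,0,0]},
    {"fingers": -1,"xyz": [-0.1,-0.1,7.5],"angular": [0,0,0]},
    {"fingers": -1,"xyz": [-0.1,-0.1,9.5],"angular": [0,0,0]},
    {"fingers": -1,"xyz": [-0.1,-0.1,10.5],"angular": [0,0,0]},
    {"fingers": -1,"xyz": [-0.1,-0.1,10.8],"angular": [0,0,0]},
    {"fingers": -1,"xyz": [-0.1,-0.1,10.8],"angular": [0,0,0]},
    {"fingers": -1,"xyz": [-0.1,-0.1,10.8],"angular": [0,0,0]}
  ]
}}

```text
clock: 22.98
position: [0.4609, -0.1232, 0.013]
ee_rot: [1.187, 2.908, 0.001]
force: [0.6, 0.5, 0.9]
width: 0.997
```

Request:
{"op": "jog_arm", "data": {
  "moves": [
    {"fingers": -1,"xyz": [0,0,0.2],"angular": [0,0,0]},
    {"fingers": -1,"xyz": [0,0,0.4],"angular": [0,0,0]},
    {"fingers": -1,"xyz": [0,0,0.6],"angular": [0,0,0]},
    {"fingers": -1,"xyz": [0,0,0.8],"angular": [0,0,0]},
    {"fingers": -1,"xyz": [0,0,0.8],"angular": [0,0,0]}
  ]
}}

```text
clock: 23.6
position: [0.4602, -0.1232, 0.0042]
ee_rot: [-1.187, -2.908, 0.0]
force: [0.7, -1.0, -0.1]
width: 0.998
```

Request:
{"op": "jog_arm", "data": {
  "moves": [
    {"fingers": 1,"xyz": [0,0,0],"angular": [0,0,0]},
    {"fingers": 1,"xyz": [0,0,0],"angular": [0,0,0]},
    {"fingers": 1,"xyz": [0,0,0],"angular": [0,0,0]},
    {"fingers": 1,"xyz": [0,0,0],"angular": [0,0,0]},
    {"fingers": 1,"xyz": [0,0,0],"angular": [0,0,0]},
    {"fingers": 1,"xyz": [0,0,0],"angular": [0,0,0]},
    {"fingers": 1,"xyz": [0,0,0],"angular": [0,0,0]},
    {"fingers": 1,"xyz": [0,0,0],"angular": [0,0,0]}
  ],
  "grip_force": 25
}}

```text
clock: 24.6
position: [0.4604, -0.1231, 0.0045]
ee_rot: [1.187, 2.909, 0.0]
force: [0.5, 0.2, 1.0]
width: 0.65
```

Request:
{"op": "jog_arm", "data": {
  "moves": [
    {"fingers": 1,"xyz": [0,0,-0.3],"angular": [0,0,0]},
    {"fingers": 1,"xyz": [0,0,-1.3],"angular": [0,0,0]},
    {"fingers": 1,"xyz": [0,0,-3],"angular": [0,0,0]},
    {"fingers": 1,"xyz": [0,0,-5.5],"angular": [0,0,0]},
    {"fingers": 1,"xyz": [0,0,-8],"angular": [0,0,0]},
    {"fingers": 1,"xyz": [0,0,-10.5],"angular": [0,0,0]},
    {"fingers": 1,"xyz": [0,0,-13.5],"angular": [0,0,0]},
    {"fingers": 1,"xyz": [0,0,-15.5],"angular": [0,0,0]},
    {"fingers": 1,"xyz": [0,0,-16.5],"angular": [0,0,0]},
    {"fingers": 1,"xyz": [0,0,-17],"angular": [0,0,0]},
    {"fingers": 1,"xyz": [0,0,-17],"angular": [0,0,0]},
    {"fingers": 1,"xyz": [0,0,-17],"angular": [0,0,0]}
  ]
}}

```text
clock: 26.1
position: [0.4599, -0.1232, 0.1737]
ee_rot: [-1.187, -2.908, 0.001]
force: [0.6, -0.3, -2.2]
width: 0.651
```

```bash
python3 -c "
from h import *
print(*goal(.4973,.3290,.173,200.8))"
```

```text
[28.96 34.92  0.07] [-0.000e+00 -1.000e-03 -1.138e+00]
```

Request:
{"op": "jog_arm", "data": {
  "moves": [
    {"fingers": 1,"xyz": [1,1.2,0],"angular": [0,0,-0.04]},
    {"fingers": 1,"xyz": [3.2,3.9,0],"angular": [0,0,-0.13]},
    {"fingers": 1,"xyz": [6.2,7.4,0],"angular": [0,0,-0.24]},
    {"fingers": 1,"xyz": [9.2,11.1,0],"angular": [0,0,-0.36]},
    {"fingers": 1,"xyz": [12.2,14.7,0],"angular": [0,0,-0.48]},
    {"fingers": 1,"xyz": [15.2,18.3,0],"angular": [0,0,-0.6]},
    {"fingers": 1,"xyz": [18.2,21.9,0],"angular": [0,0,-0.72]},
    {"fingers": 1,"xyz": [21.2,25.6,0],"angular": [0,0,-0.83]},
    {"fingers": 1,"xyz": [24.2,29.2,0],"angular": [0,0,-0.95]},
    {"fingers": 1,"xyz": [26.8,32.3,0],"angular": [0,0,-1.05]},
    {"fingers": 1,"xyz": [28.4,34.3,0],"angular": [0,0,-1.12]},
    {"fingers": 1,"xyz": [29,34.9,0],"angular": [0,0,-1.138]}
  ]
}}

```text
clock: 27.6
position: [0.496, 0.3316, 0.1737]
ee_rot: [0.574, -3.087, -0.001]
force: [-0.9, -0.9, -1.9]
width: 0.649
```

Request:
{"op": "jog_arm", "data": {
  "moves": [
    {"fingers": 1,"xyz": [0,0,0],"angular": [0,0,0]},
    {"fingers": 1,"xyz": [0,0,0],"angular": [0,0,0]},
    {"fingers": 1,"xyz": [0,0,0],"angular": [0,0,0]},
    {"fingers": 1,"xyz": [0,0,0],"angular": [0,0,0]}
  ]
}}

```text
clock: 28.1
position: [0.4975, 0.3284, 0.1746]
ee_rot: [-0.565, 3.09, -0.0]
force: [-0.5, 0.2, -2.5]
width: 0.649
```

```bash
python3 -c "
from h import *
print(arm.observe()['width'],*goal(.4973,.3290,.1105,200.9))
im=imaging.get_image('scene')
cv2.imwrite('pics/c11.png',cv2.convertScaleAbs(cv2.resize(im[0:150,320:470],(600,600)),alpha=1.5)[:,:,::-1])
"
```

```text
0.6491638949072557 [-0.    0.06  6.41] [-0.     0.    -0.003]
```

View pics/c11.png

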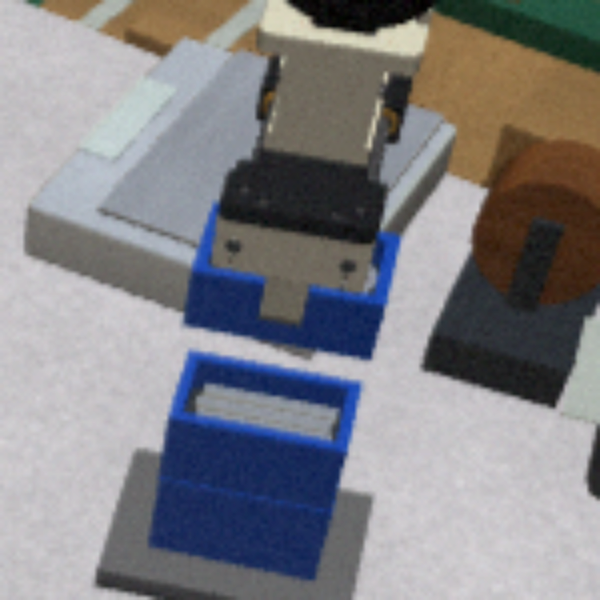

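Washer bin is level and square above the stack. Lowering.

Request:
{"op": "jog_arm", "data": {
  "moves": [
    {"fingers": 1,"xyz": [0,0.05,0.8],"angular": [0,0,0]},
    {"fingers": 1,"xyz": [0,0.05,2.2],"angular": [0,0,0]},
    {"fingers": 1,"xyz": [0,0.05,3.6],"angular": [0,0,0]},
    {"fingers": 1,"xyz": [0,0.05,4.7],"angular": [0,0,0]},
    {"fingers": 1,"xyz": [0,0.05,5.2],"angular": [0,0,0]},
    {"fingers": 1,"xyz": [0,0.05,5.5],"angular": [0,0,0]},
    {"fingers": 1,"xyz": [0,0.05,5.7],"angular": [0,0,0]},
    {"fingers": 1,"xyz": [0,0.05,5.9],"angular": [0,0,0]},
    {"fingers": 1,"xyz": [0,0.05,6.1],"angular": [0,0,0]},
    {"fingers": 1,"xyz": [0,0.05,6.25],"angular": [0,0,0]},
    {"fingers": 1,"xyz": [0,0.05,6.3],"angular": [0,0,0]},
    {"fingers": 1,"xyz": [0,0.05,6.3],"angular": [0,0,0]}
  ]
}}

```text
clock: 29.65
position: [0.4971, 0.3295, 0.1115]
ee_rot: [-0.567, 3.09, 0.0]
force: [-0.0, 0.0, -2.4]
width: 0.655
```

Request:
{"op": "jog_arm", "data": {
  "moves": [
    {"fingers": 1,"xyz": [0,0,0.06],"angular": [0,0,0]},
    {"fingers": 1,"xyz": [0,0,0.12],"angular": [0,0,0]},
    {"fingers": 1,"xyz": [0,0,0.12],"angular": [0,0,0]}
  ]
}}

```text
clock: 30.02
position: [0.4972, 0.3296, 0.1105]
ee_rot: [-0.567, 3.09, 0.0]
force: [-1.3, -1.2, 2.5]
width: 0.651
```

Contact at the expected height 0.1105. Release and rise, then head for the lid.

Request:
{"op": "jog_arm", "data": {
  "moves": [
    {"fingers": -1,"xyz": [0,0,0],"angular": [0,0,0]},
    {"fingers": -1,"xyz": [0,0,0],"angular": [0,0,0]},
    {"fingers": -1,"xyz": [0,0,0],"angular": [0,0,0]},
    {"fingers": -1,"xyz": [0,0,0],"angular": [0,0,0]},
    {"fingers": -1,"xyz": [0,0,0],"angular": [0,0,0]},
    {"fingers": -1,"xyz": [0,0,0],"angular": [0,0,0]},
    {"fingers": -1,"xyz": [0,0,-2],"angular": [0,0,0]},
    {"fingers": -1,"xyz": [0,0,-5],"angular": [0,0,0]},
    {"fingers": -1,"xyz": [0,0,-8],"angular": [0,0,0]},
    {"fingers": -1,"xyz": [0,0,-8],"angular": [0,0,0]},
    {"fingers": -1,"xyz": [0,0,-8],"angular": [0,0,0]}
  ]
}}

```text
clock: 31.4
position: [0.4969, 0.3294, 0.1898]
ee_rot: [0.567, -3.09, 0.0]
force: [-0.9, 0.7, 0.2]
width: 0.999
```

```bash
python3 -c "
from h import *
print(arm.observe()['width'],*goal(.624,-.1817,.12,203.4))"
```

```text
0.998521687719195 [  6.27 -52.29   6.99] [-0.    -0.    -0.045]
```

Request:
{"op": "jog_arm", "data": {
  "moves": [
    {"fingers": -1,"xyz": [0.7,-5.8,0],"angular": [0,0,0]},
    {"fingers": -1,"xyz": [1.4,-11.6,0],"angular": [0,0,0]},
    {"fingers": -1,"xyz": [2.1,-17.4,1],"angular": [0,0,-0.01]},
    {"fingers": -1,"xyz": [2.8,-23.2,2],"angular": [0,0,-0.02]},
    {"fingers": -1,"xyz": [3.5,-29,3],"angular": [0,0,-0.03]},
    {"fingers": -1,"xyz": [4.2,-34.8,4],"angular": [0,0,-0.04]},
    {"fingers": -1,"xyz": [4.9,-40.6,5],"angular": [0,0,-0.045]},
    {"fingers": -1,"xyz": [5.6,-46.4,6],"angular": [0,0,-0.045]},
    {"fingers": -1,"xyz": [6.3,-52.3,7],"angular": [0,0,-0.045]},
    {"fingers": -1,"xyz": [6.3,-52.3,7],"angular": [0,0,-0.045]},
    {"fingers": -1,"xyz": [6.3,-52.3,7],"angular": [0,0,-0.045]},
    {"fingers": -1,"xyz": [6.3,-52.3,7],"angular": [0,0,-0.045]}
  ]
}}

```text
clock: 32.9
position: [0.6239, -0.1796, 0.1199]
ee_rot: [0.64, -3.075, -0.002]
force: [0.1, -0.3, 1.2]
width: 1.001
```

```bash
python3 -c "
from h import *
print(arm.observe()['joints'].round(2),*goal(.624,-.1817,.01,203.4))
S=imaging.get_image('scene');T=imaging.get_image('top')
for n,im in(('scene',S),('top',T)):
  print(n,*measure(im,n,proj(n,[[.497,.329,.149]])[0],.149,30))
print(*measure(S,'scene',(295,320),.013,38))
cv2.imwrite('pics/c12.png',cv2.convertScaleAbs(np.hstack([cv2.resize(S[40:160,320:440],(400,400)),cv2.resize(S[210:360,220:370],(400,400))]),alpha=1.5)[:,:,::-1])
"
```

```text
[ 0.11  0.55  0.14  1.62 -0.09  0.98  2.26] [ 0.07 -0.21 10.99] [ 0.001 -0.     0.002]
scene 113.0 [496.3 330.3 100.   60.3  20.6]
top 85.0 [496.2 330.3  99.8  59.9  20.7]
133.0 [ 624.9 -182.7   99.    59.2   23.2]
```

View pics/c12.png

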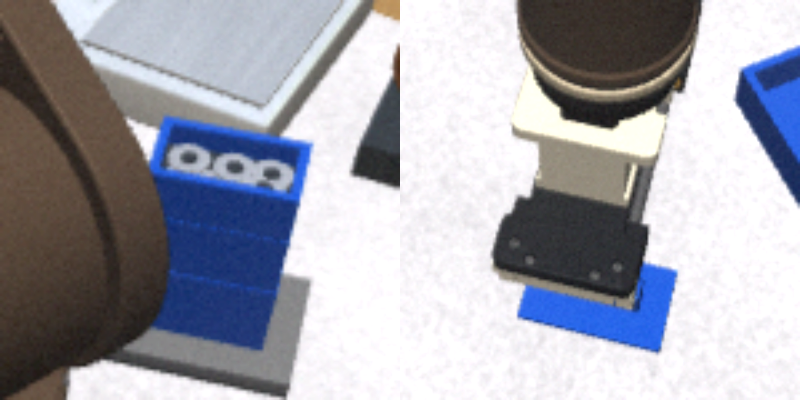

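The washer bin is seated (496.2, 330.3, 20.7° in both views, seams closed). The lid is directly below the jaws. Descending for the grip bar.

Request:
{"op": "jog_arm", "data": {
  "moves": [
    {"fingers": -1,"xyz": [0.05,-0.2,2.5],"angular": [0,0,0]},
    {"fingers": -1,"xyz": [0.05,-0.2,5],"angular": [0,0,0]},
    {"fingers": -1,"xyz": [0.05,-0.2,7.5],"angular": [0,0,0]},
    {"fingers": -1,"xyz": [0.05,-0.2,9.5],"angular": [0,0,0]},
    {"fingers": -1,"xyz": [0.05,-0.2,10.5],"angular": [0,0,0]},
    {"fingers": -1,"xyz": [0.05,-0.2,10.8],"angular": [0,0,0]},
    {"fingers": -1,"xyz": [0.05,-0.2,10.8],"angular": [0,0,0]},
    {"fingers": -1,"xyz": [0.05,-0.2,10.8],"angular": [0,0,0]}
  ]
}}

```text
clock: 34.0
position: [0.6249, -0.184, 0.013]
ee_rot: [-0.636, 3.075, -0.001]
force: [0.2, 1.1, -0.6]
width: 0.998
```

Request:
{"op": "jog_arm", "data": {
  "moves": [
    {"fingers": -1,"xyz": [0,0,0.3],"angular": [0,0,0]},
    {"fingers": -1,"xyz": [0,0,0.6],"angular": [0,0,0]},
    {"fingers": -1,"xyz": [0,0,0.8],"angular": [0,0,0]},
    {"fingers": -1,"xyz": [0,0,0.9],"angular": [0,0,0]},
    {"fingers": -1,"xyz": [0,0,0.9],"angular": [0,0,0]}
  ]
}}

```text
clock: 34.62
position: [0.6242, -0.1837, 0.0031]
ee_rot: [0.637, -3.076, -0.0]
force: [0.1, 1.4, -0.4]
width: 0.999
```

```bash
python3 -c "
from h import *
print(arm.observe()['force'],*goal(.6245,-.1822,.002,203.3))"
```

```text
[ 0.09121692  1.37139674 -0.42171496] [-0.08  0.13  0.11] [ 0.    -0.     0.002]
```

Request:
{"op": "jog_arm", "data": {
  "moves": [
    {"fingers": -1,"xyz": [-0.05,0.1,0.05],"angular": [0,0,0]},
    {"fingers": 1,"xyz": [-0.05,0.1,0.05],"angular": [0,0,0]},
    {"fingers": 1,"xyz": [-0.05,0.1,0.05],"angular": [0,0,0]},
    {"fingers": 1,"xyz": [-0.05,0.1,0.05],"angular": [0,0,0]},
    {"fingers": 1,"xyz": [-0.05,0.1,0.05],"angular": [0,0,0]},
    {"fingers": 1,"xyz": [-0.05,0.1,0.05],"angular": [0,0,0]},
    {"fingers": 1,"xyz": [-0.05,0.1,0.05],"angular": [0,0,0]},
    {"fingers": 1,"xyz": [-0.05,0.1,0.05],"angular": [0,0,0]},
    {"fingers": 1,"xyz": [-0.05,0.1,0.05],"angular": [0,0,0]},
    {"fingers": 1,"xyz": [-0.05,0.1,0.05],"angular": [0,0,0]},
    {"fingers": 1,"xyz": [-0.05,0.1,0.05],"angular": [0,0,0]},
    {"fingers": 1,"xyz": [-0.05,0.1,0.05],"angular": [0,0,0]}
  ],
  "grip_force": 20
}}

```text
clock: 36.12
position: [0.6244, -0.1827, 0.0027]
ee_rot: [-0.637, 3.076, -0.0]
force: [-0.6, -0.2, -0.5]
width: 0.169
```

Width 16 mm: the bar is gripped. Lifting.

Request:
{"op": "jog_arm", "data": {
  "moves": [
    {"fingers": 1,"xyz": [0,0,-0.3],"angular": [0,0,0]},
    {"fingers": 1,"xyz": [0,0,-1.5],"angular": [0,0,0]},
    {"fingers": 1,"xyz": [0,0,-4],"angular": [0,0,0]},
    {"fingers": 1,"xyz": [0,0,-7],"angular": [0,0,0]},
    {"fingers": 1,"xyz": [0,0,-10],"angular": [0,0,0]},
    {"fingers": 1,"xyz": [0,0,-13],"angular": [0,0,0]},
    {"fingers": 1,"xyz": [0,0,-16],"angular": [0,0,0]},
    {"fingers": 1,"xyz": [0,0,-18.5],"angular": [0,0,0]},
    {"fingers": 1,"xyz": [0,0,-19.5],"angular": [0,0,0]},
    {"fingers": 1,"xyz": [0,0,-19.5],"angular": [0,0,0]},
    {"fingers": 1,"xyz": [0,0,-19.5],"angular": [0,0,0]}
  ]
}}

```text
clock: 37.5
position: [0.6237, -0.1825, 0.1966]
ee_rot: [0.636, -3.075, -0.001]
force: [0.2, -0.4, -0.9]
width: 0.174
```

```bash
python3 -c "
from h import *
print(*goal(.4962,.3300,.197,200.7))
S=imaging.get_image('scene');p=arm.observe()['position'];z=p[2]+.0103;x,y=p[:2]
c=proj('scene',[[x,y,z]])[0];print(c,*measure(S,'scene',c,z,45))"
```

```text
[-8.63 52.1   0.  ] [ 0.001 -0.002  0.047]
[294.70992139 267.83963422] 117.0 [ 659.8 -167.3   59.2   21.8  -66.7]
```

Lid end-edge check gives centre (623.9, −182.8), matching the tool. Carrying.

Request:
{"op": "jog_arm", "data": {
  "moves": [
    {"fingers": 1,"xyz": [-0.3,1.5,0],"angular": [0,0,0]},
    {"fingers": 1,"xyz": [-1,6,0],"angular": [0,0,0.005]},
    {"fingers": 1,"xyz": [-1.9,11.2,0],"angular": [0,0,0.01]},
    {"fingers": 1,"xyz": [-2.7,16.4,0],"angular": [0,0,0.015]},
    {"fingers": 1,"xyz": [-3.6,21.6,0],"angular": [0,0,0.02]},
    {"fingers": 1,"xyz": [-4.5,26.8,0],"angular": [0,0,0.025]},
    {"fingers": 1,"xyz": [-5.3,32,0],"angular": [0,0,0.03]},
    {"fingers": 1,"xyz": [-6.2,37.2,0],"angular": [0,0,0.035]},
    {"fingers": 1,"xyz": [-7.1,42.4,0],"angular": [0,0,0.04]},
    {"fingers": 1,"xyz": [-7.9,47.4,0],"angular": [0,0,0.045]},
    {"fingers": 1,"xyz": [-8.4,50.8,0],"angular": [0,0,0.047]},
    {"fingers": 1,"xyz": [-8.6,52.1,0],"angular": [0,0,0.047]}
  ]
}}

```text
clock: 39.05
position: [0.4942, 0.3327, 0.1972]
ee_rot: [0.571, -3.088, -0.001]
force: [-0.2, -0.6, -1.2]
width: 0.171
```

Request:
{"op": "jog_arm", "data": {
  "moves": [
    {"fingers": 1,"xyz": [0,0,0],"angular": [0,0,0]},
    {"fingers": 1,"xyz": [0,0,0],"angular": [0,0,0]},
    {"fingers": 1,"xyz": [0,0,0],"angular": [0,0,0]},
    {"fingers": 1,"xyz": [0,0,0],"angular": [0,0,0]}
  ]
}}

```text
clock: 39.55
position: [0.4971, 0.3287, 0.1979]
ee_rot: [-0.562, 3.091, -0.0]
force: [0.2, 0.5, -1.5]
width: 0.175
```

```bash
python3 -c "
from h import *
print(arm.observe()['width'],*goal(.4962,.3300,.1437,200.7))
S=imaging.get_image('scene');p=arm.observe()['position'];z=p[2]+.0103;x,y=p[:2]
c=proj('scene',[[x,y,z]])[0];print(c,*measure(S,'scene',c,z,22))
cv2.imwrite('pics/held.png',S[:,:,::-1])"
```

```text
0.17501627067121361 [0.04 0.15 5.42] [-0.     0.    -0.002]
[393.46097093  64.74170742] 88.0 [496.1 327.2  95.8  58.1  21.4]
```

Request:
{"op": "jog_arm", "data": {
  "moves": [
    {"fingers": 1,"xyz": [0,0.1,1],"angular": [0,0,0]},
    {"fingers": 1,"xyz": [0,0.1,2.5],"angular": [0,0,0]},
    {"fingers": 1,"xyz": [0,0.15,3.7],"angular": [0,0,0]},
    {"fingers": 1,"xyz": [0,0.15,4.1],"angular": [0,0,0]},
    {"fingers": 1,"xyz": [0,0.15,4.3],"angular": [0,0,0]},
    {"fingers": 1,"xyz": [0,0.15,4.5],"angular": [0,0,0]},
    {"fingers": 1,"xyz": [0,0.15,4.7],"angular": [0,0,0]},
    {"fingers": 1,"xyz": [0,0.15,4.9],"angular": [0,0,0]},
    {"fingers": 1,"xyz": [0,0.15,5.1],"angular": [0,0,0]},
    {"fingers": 1,"xyz": [0,0.15,5.25],"angular": [0,0,0]},
    {"fingers": 1,"xyz": [0,0.15,5.3],"angular": [0,0,0]},
    {"fingers": 1,"xyz": [0,0.15,5.3],"angular": [0,0,0]}
  ]
}}

```text
clock: 41.1
position: [0.496, 0.3311, 0.1447]
ee_rot: [0.564, -3.091, 0.0]
force: [0.3, 0.0, -0.0]
width: 0.171
```

Request:
{"op": "jog_arm", "data": {
  "moves": [
    {"fingers": 1,"xyz": [0,0,0.06],"angular": [0,0,0]},
    {"fingers": 1,"xyz": [0,0,0.12],"angular": [0,0,0]},
    {"fingers": 1,"xyz": [0,0,0.12],"angular": [0,0,0]}
  ]
}}

```text
clock: 41.48
position: [0.4961, 0.3311, 0.1437]
ee_rot: [-0.564, 3.09, 0.0]
force: [-0.5, -0.1, 1.3]
width: 0.175
```

Seated at 0.1437 with contact starting. Release and clear away.

Request:
{"op": "jog_arm", "data": {
  "moves": [
    {"fingers": 1,"xyz": [0,0,0.04],"angular": [0,0,0]},
    {"fingers": -0.5,"xyz": [0,0,0.04],"angular": [0,0,0]},
    {"fingers": -0.5,"xyz": [0,0,0.04],"angular": [0,0,0]},
    {"fingers": -0.5,"xyz": [0,0,0.04],"angular": [0,0,0]},
    {"fingers": -0.5,"xyz": [0,0,0.04],"angular": [0,0,0]},
    {"fingers": -0.5,"xyz": [0,0,0.04],"angular": [0,0,0]},
    {"fingers": -0.5,"xyz": [0,0,0.04],"angular": [0,0,0]},
    {"fingers": -0.5,"xyz": [0,0,-2],"angular": [0,0,0]},
    {"fingers": -0.5,"xyz": [0,0,-5],"angular": [0,0,0]},
    {"fingers": -0.5,"xyz": [0,0,-8],"angular": [0,0,0]},
    {"fingers": -0.5,"xyz": [0,0,-8],"angular": [0,0,0]}
  ]
}}

```text
clock: 42.85
position: [0.4973, 0.332, 0.2261]
ee_rot: [-0.563, 3.086, 0.004]
force: [-0.3, 0.3, 0.2]
width: 0.751
```

Request:
{"op": "jog_arm", "data": {
  "moves": [
    {"fingers": -0.5,"xyz": [0,-5,0],"angular": [0,0,0]},
    {"fingers": -0.5,"xyz": [0,-11,0],"angular": [0,0,0]},
    {"fingers": -0.5,"xyz": [0,-17,0],"angular": [0,0,0]},
    {"fingers": -0.5,"xyz": [0,-23,0],"angular": [0,0,0]},
    {"fingers": -0.5,"xyz": [0,-29,0],"angular": [0,0,0]},
    {"fingers": -0.5,"xyz": [0,-35,0],"angular": [0,0,0]},
    {"fingers": -0.5,"xyz": [0,-40,0],"angular": [0,0,0]},
    {"fingers": -0.5,"xyz": [0,-40,0],"angular": [0,0,0]},
    {"fingers": -0.5,"xyz": [0,-40,0],"angular": [0,0,0]},
    {"fingers": -0.5,"xyz": [0,-40,0],"angular": [0,0,0]},
    {"fingers": -0.5,"xyz": [0,-40,0],"angular": [0,0,0]}
  ]
}}

```text
clock: 44.22
position: [0.6372, -0.0416, 0.2235]
ee_rot: [0.567, -3.09, -0.001]
force: [0.4, -0.1, -0.3]
width: 0.746
```

```bash
python3 -c "
from h import *
S=imaging.get_image('scene');T=imaging.get_image('top')
for n,im in(('scene',S),('top',T)):
  print(n,*measure(im,n,proj(n,[[.496,.3305,.154]])[0],.154,26 if n=='scene' else 34))
cv2.imwrite('pics/c13.png',cv2.convertScaleAbs(np.hstack([cv2.resize(S[40:160,320:440],(400,400),interpolation=2),cv2.resize(S,(400,300))[:300].copy() if 0 else cv2.copyMakeBorder(cv2.resize(S,(400,300)),50,50,0,0,0)]),alpha=1.4)[:,:,::-1])
"
```

```text
Traceback (most recent call last):
  File "h.py", line 29, in measure
    return t,quad(n,m,z)
             ~~~~^^^^^^^
  File "h.py", line 15, in quad
    c=max(cv2.findContours(mask.astype(np.uint8),cv2.RETR_EXTERNAL,cv2.CHAIN_APPROX_NONE)[0],key=cv2.contourArea)
ValueError: max() iterable argument is empty
```

The arm still hides the stack from the scene view. I'll move it to the earlier clear spot near (0.45,−0.13).

```bash
python3 -c "
from h import *
print(*goal(.45,-.15,.22,180))"
```

```text
[21.33 -3.44  0.36] [0.    0.    0.362]
```

Request:
{"op": "jog_arm", "data": {
  "moves": [
    {"fingers": -0.5,"xyz": [5,-1,0],"angular": [0,0,0.1]},
    {"fingers": -0.5,"xyz": [10,-2,0],"angular": [0,0,0.2]},
    {"fingers": -0.5,"xyz": [15,-3,0],"angular": [0,0,0.3]},
    {"fingers": -0.5,"xyz": [21,-3.4,0],"angular": [0,0,0.36]},
    {"fingers": -0.5,"xyz": [21,-3.4,0],"angular": [0,0,0.36]},
    {"fingers": -0.5,"xyz": [21,-3.4,0],"angular": [0,0,0.36]},
    {"fingers": -0.5,"xyz": [21,-3.4,0],"angular": [0,0,0.36]}
  ]
}}

```text
clock: 45.2
position: [0.4541, -0.1483, 0.2236]
ee_rot: [-0.005, 3.141, -0.0]
force: [0.9, -0.0, -0.7]
width: 0.753
```

```bash
python3 -c "
from h import *
S=imaging.get_image('scene');T=imaging.get_image('top')
cv2.imwrite('pics/c13.png',cv2.convertScaleAbs(np.hstack([cv2.resize(S[40:160,320:440],(400,400),interpolation=2),cv2.copyMakeBorder(cv2.resize(S,(400,300)),50,50,0,0,0)]),alpha=1.4)[:,:,::-1])
for n,im in(('scene',S),('top',T)):
  print(n,*measure(im,n,proj(n,[[.496,.3305,.154]])[0],.154,26 if n=='scene' else 34))
"
```

```text
scene 101.0 [494.6 335.4  99.   68.8  20.9]
top 79.0 [496.2 330.4  98.7  62.5  20.7]
```

View pics/c13.png

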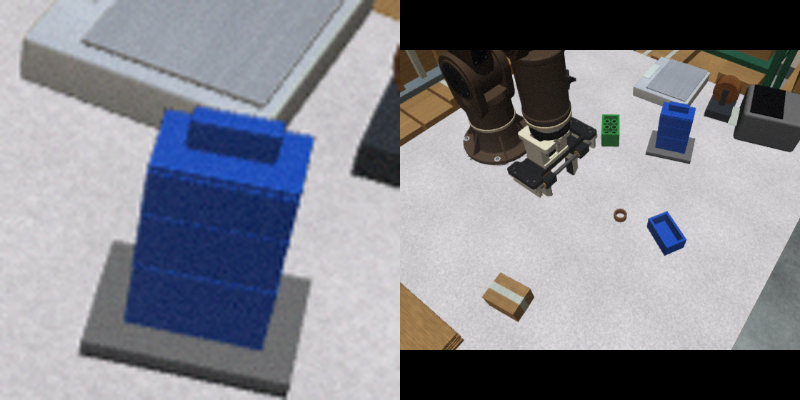

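The lid is flush on the washer bin, all seams are closed, and the empty bin, carton, tape roll and green bin are where they were. Handing in.

```bash
python3 -c "
from cell import job; print(job.sign_off())"
```

```text
the job is handed in; nothing more can be done
None
```

The order is stacked and handed in: base, nut bin, pin bin, washer bin, lid, finished at about 45 s of the 128 s allowed.

- **Seating:** Each piece met contact within about 0.2 mm of its calculated seated height. Both cameras put the pin and washer rims within 1–2 mm of centre and within about 1° of the base's 21°. The nut bin was checked in the scene camera only.
- **Final picture:** The seams are closed, the lid is flush, and the empty bin, carton, tape roll and green bin look unmoved; I judged that by eye and did not measure them. Placing forces stayed under 8 N.

**Checks that disagreed:**
- In the images the fingertips stood about 37 mm higher than the stated tool geometry. I set the grip depths from the images instead, and every grasp closed at the expected width.
- The last lid measurement in the scene view was off (69 mm wide instead of 60, centre 5 mm out), probably because the grip bar was caught in the colour mask. The top view gave (496, 330), 20.7° and 62.5 mm wide.
- One last look was blocked by the arm, so I repeated it from a clear position.

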